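# Fit the board into the open readout housing

### The arm

A 6-joint arm with a two-finger parallel gripper is mounted at the origin on the work surface. World frame = base frame: x ahead of the robot, y to its left, z up, the work surface at z = 0. Lengths are in mm, angles in degrees, forces in N, time in s.
With the tool pointing down it reaches from about 300 to 850 mm from the base axis. Payload 4.2 kg.
Tool frame: the origin (TCP) lies midway between the tips of the shut fingers; the grasp point (between the pads) lies 19 mm behind it (pinch_z is the distance from the TCP to the grasp point, in mm); z points along the fingers, y is the line along which they close (so a half turn about z gives the same grasp; the last joint's range is limited). The gripper opens to 91 mm and grips with 3 to 60 N. Pads are 32 mm wide; open, the fingers measure 118 mm over their backs; the gripper's body (76 mm by 178 mm) begins 60 mm behind the grasp point.
Start: joints at [-77.521, 18.312, 89.639, -0, 72.044, -1.146], TCP at [135.452, -558.834, 213.976] pointing down, gripper open.
Joint ranges: [-177.97, 177.97], [-48.28, 115.42], [12.27, 149.76], [-77.06, 257.06], [2.81, 150.46], [-146.56, 146.56]. Speed limits (degrees/s): [147.25, 147.25, 180, 180, 180, 180].

### API

Orientations are given as [roll, pitch, yaw] about the fixed x, y, z axes, in that order (R = Rz(yaw) Ry(pitch) Rx(roll)).
In Python, from workcell import * gives the robot as it stands.
- The arm moves only by the tool step_arm, never from a script. Its argument "steps" is a list of rows, each a list of 7 numbers: the turn, a rotation vector about the tool's x, y, z in degrees, then the shift along the tool's x, y, z in mm, then the opening, from 0 (shut) to 1 (fully open). In form: [[rx, ry, rz, x, y, z, hand], ...]. A call has exactly 8 rows; each row shifts and turns the commanded pose from where the row before left it, along the tool's axes as they then stand; what a row does not reach is not made up. A row lasts 1/8 s, in which the tool goes at most 62.5 mm and 10.7 degrees, less where a joint would pass 70% of its speed; a pose out of reach is approached as far as the arm can. A call is refused whole if a number of a shift passes 62.5 or a number of a turn 10.7, either way. A call with a gripper value outside its range is refused whole. The fingers move at their own pace and stop on an object; "force" is the grip in N (left out, the last holds). Time passes only in rows, so rows that do not move let the fingers close, or fill a call up. It gives the time, the measured TCP pose, the force, the opening and the grip force at its end, in the units of the state.
- state(): the state, without advancing time (a new reading comes with each control period).
- grab_frame(name): name is "side" or "top" or "wrist"; returns a dict with "image" (384x512x3 uint8, blue, green, red), "fovy" (degrees; the focal length in pixels is half the picture's height over the tangent of half this angle, whatever the lens; pixels are square), "cx", "cy" (the principal point, pixels), "origin" and "rotation" of the camera in the world; the wrist camera has in their place "tool_from_camera" (4x4, takes a point from camera to tool coordinates, whose origin is the TCP and whose axes are the flange's). Camera axes: x right, y down, z forward; pixel columns grow to the right and rows downward; lengths in mm; the calibration is good to about 2 mm. A picture is of the moment at which its call begins: read the wrist's pose just before it. There is no depth.
- job_done(): hands the job in; it is judged then, once.
The state is a dict: "time_s": time; "qpos": joint angles; "qvel": joint speeds; "effort": joint torques, N m; "ee_pos": TCP position; "ee_rot": TCP orientation; "force": force on the tool from outside, world axes, zero at the start; "torque": the same for the moment, N m; "gripper_width": finger opening in mm; "gripper_force": force on a finger pad.
Only numpy, scipy, OpenCV 4.12 (cv2) and the standard library are available. Lean on these libraries where they do the work, as an engineer would, in place of code of your own. Each camera call takes 0.05 s, during which the arm holds its last target. There are 200 camera calls.

### The job

Turn the swing tab on the carrying frame fully aside and lift the circuit board out of the frame. Set it gently, without dropping it, over the four snap studs in the open instrument housing and press it down evenly, keeping it level, until every stud has clicked through and it sits fully home; then let go. Leave everything else on the bench where it is.

Things in the scene. Friction and masses are not known exactly. Their poses are not given: they have to be found in the camera images.
- board: circuit board to fit: green, 130 (x) x 90 (y) x 4 mm, 0.09 to 0.16 kg, a 9 mm through hole near each corner; the pair at its +x end, beside the black connector, is closer together. A finned aluminium heat sink 44 (x) x 30 (y) x 22 mm high stands in the middle of its top. Origin: centre of its underside, z up. Starts loose in the frame, turned like it to about 1 degree
- sink_top (a point): centre of the top of the heat sink, 26 mm above the board's underside: grip the sink across its 30 mm (board y), press on its top. Beside it in y nothing on the board is over 3 mm high; two capacitors, 12 mm across and high, at board x -40, y -13 and 4 mm; connector 30 mm wide, 10 mm high at x 58 mm
- frame: fixed grey plastic carrying frame 156 (x) x 116 (y) mm, walls 14 mm high, with an opening 136 x 96 mm where the board lies on a floor 8 mm above the bench with 3 mm play at each edge. Origin: centre of its underside, on the bench
- tab (a joint): angle (rad) of the frame's swing tab, a steel bar 10 mm wide, 38 mm long from its pivot, 4 mm thick, 2 mm over the board. 0: points along frame -y, over the board; grows clockwise from above to a stop at 1.9 (1.57: along frame -x). Clear of the board from 1.4 on. Moves with about 0.7 N at its knob, stays where left
- tab_knob (a point): top centre of the round upright knob near the tab's tip: 10 mm across, 18 mm high above the tab, its top 36 mm above the bench, 32 mm from the pivot axis
- tab_pivot (a point): the tab's upright pivot axis, at frame x -45, y 58 mm, 14 mm above the bench
- housing: fixed open instrument housing: grey tray 204 (x) x 144 (y) mm, walls 18 mm high, four white snap studs on its floor, a steel power module 26 mm high at its -x end (x below -70 mm). Origin: centre of its underside, on the bench. The seated board lies with its x, y along the housing's x, y, centred on it, its underside 20 mm above the bench
- hole0 (a point): centre of the board's hole at x -55, y 36 mm, at its underside
- stud0 (a point): centre of the stud's shoulder top at housing x -55, y 36 mm, 20 mm above the bench: the seat of hole0. Above the 15 mm wide shoulder a 7 mm stem, two spring barbs, 12 mm over both at 6 mm up, and a tip tapering to 2.4 mm at 15 mm up. Unpressed the board rests on the barbs about 8 to 9 mm up; all four together need about 10 to 16 N; it clicks home as its top passes under the barbs
- hole1 (a point): centre of the board's hole at x -55, y -36 mm, at its underside
- stud1 (a point): centre of the stud's shoulder top at housing x -55, y -36 mm, 20 mm above the bench: the seat of hole1; like stud0
- hole2 (a point): centre of the board's hole at x 55, y 30 mm, at its underside
- stud2 (a point): centre of the stud's shoulder top at housing x 55, y 30 mm, 20 mm above the bench: the seat of hole2; like stud0
- hole3 (a point): centre of the board's hole at x 55, y -30 mm, at its underside
- stud3 (a point): centre of the stud's shoulder top at housing x 55, y -30 mm, 20 mm above the bench: the seat of hole3; like stud0
- v_block: loose dark steel V-block, 40 x 30 x 40 mm, origin under its centre; leave alone
- ring_gauge: loose steel ring gauge, 48 mm outside, 16 mm high, lying flat; origin under its centre; leave alone
- gauge_block: loose steel gauge block standing on edge, 35 x 9 x 30 mm high, origin under its centre; leave alone
- oil_bottle: loose small white bottle, 44 mm across, 100 mm high; origin under its centre; leave alone
- spare_board: loose small circuit board with no heat sink, 60 x 45 mm, 4 mm thick; origin under its centre; leave alone
Mind the look-alikes: they are no part of the job. What is shaped like the board but blue is not meant. What is shaped like the frame but purple is not meant.

How it is judged (in metres and radians):
On the way, in this order (a step that is already met when the one before it is completed fails the run):
1. the tab is turned aside (past 1.4 rad) while the board still lies in the frame (value of joint tab above 1.4 rad and horizontal distance between board and frame below 0.02 m and z of board in the frame of frame below 0.014 m), for 0.1 s.
2. the board is lifted out, 40 mm or more above the bench (height (world z) of board above 0.04 m), for 0.1 s.
At the end, for the whole second after the job is handed in: All four holes of the board are down on their own studs: each within 3 mm sideways of its stud and its underside less than 1.7 mm above the shoulder, below the barbs; the board is released and at rest (horizontal distance between hole0 and stud0 below 0.003 m and z of hole0 in the frame of stud0 below 0.0017 m and horizontal distance between hole1 and stud1 below 0.003 m and z of hole1 in the frame of stud1 below 0.0017 m and horizontal distance between hole2 and stud2 below 0.003 m and z of hole2 in the frame of stud2 below 0.0017 m and horizontal distance between hole3 and stud3 below 0.003 m and z of hole3 in the frame of stud3 below 0.0017 m and linear speed of board below 0.02 m/s and contact force between the fingers and board below 0.05 N); the robot touches nothing.
It fails at once if the board tips more than 0.12 rad (7 degrees) from level while it is on the studs (horizontal distance between board and housing below 0.015 m and height (world z) of board below 0.034 m and angle between board's own z axis and vertical above 0.12 rad).
It fails at once if the board is dropped or slammed onto the studs (over 0.3 m/s there) (horizontal distance between board and housing below 0.015 m and height (world z) of board between 0.0235 and 0.045 m and linear speed of board above 0.3 m/s).
It fails at once if a bystander is moved more than 30 mm (distance of any of v_block, ring_gauge, gauge_block, oil_bottle, spare_board from where it was at the start of the episode above 0.03 m).
It also fails if it takes over 61 s, if anything falls off the work surface, if the arm or the gripper's body presses on something with over 40 N, if the wrist force passes 120 N, or if a joint passes its speed limit or range.

## Working session

There is one attempt and no reset: what is moved stays moved. The work goes in short steps, Python scripts to look and compute and a tool call to move; the robot and the scene stay as the last step left them, time stands still between calls to the robot, and variables do not carry over. Pictures are saved under pics/ and viewed, at most 10 in all, crops included, and the job is handed in when it is done.

Besides the shell and the picture viewer there is one more tool, called after "Emit:" as name(argument=value, ...) on one line, values as JSON. step_arm: Moves the arm, as the interface text tells. Its arguments: {"type":"object","properties":{"steps":{"type":"array","items":{"type":"array","items":{"type":"number"}}},"force":{"type":"number"}},"required":["steps"]}

```bash
mkdir -p pics; ls
cat > h.py <<'E'
from workcell import *
import numpy as np, cv2
from scipy.spatial.transform import Rotation as Ro
def K(f):
    h,w=f["image"].shape[:2]; return h/2/np.tan(np.radians(f["fovy"]/2))
def cam(f,s=None):
    if "origin" in f: return np.array(f["origin"],float),np.array(f["rotation"],float)
    T=np.array(f["tool_from_camera"]); R=Ro.from_euler('xyz',s["ee_rot"],degrees=True).as_matrix()
    return R@T[:3,3]+np.array(s["ee_pos"]),R@T[:3,:3]
def ray(f,uv,z,s=None):
    o,R=cam(f,s); uv=np.atleast_2d(uv).astype(float)
    d=np.c_[(uv[:,0]-f["cx"])/K(f),(uv[:,1]-f["cy"])/K(f),np.ones(len(uv))]@R.T
    return o+d*((z-o[2])/d[:,2])[:,None]
def proj(f,P,s=None):
    o,R=cam(f,s); c=(np.atleast_2d(P)-o)@R
    return c[:,:2]/c[:,2:]*K(f)+[f["cx"],f["cy"]]
E
python3 - <<'E'
from h import *
s=state(); print(s)
for n in("side","top"):
    f=grab_frame(n); cv2.imwrite(f"pics/{n}0.png",f["image"]); print(n,{k:v for k,v in f.items() if k!="image"})
f=grab_frame("top"); a=f["image"]; b=grab_frame("side")["image"]
cv2.imwrite("pics/both.png",cv2.resize(a,(800,600)))
E
```

```text
pics
{'time_s': 0.0, 'qpos': array([-7.75204188e+01,  1.83506462e+01,  8.97057705e+01,  4.79779753e-04,
        7.20427779e+01, -1.14538497e+00]), 'qvel': array([ 0.05785102,  0.14534005, -0.01242046,  0.1085117 , -0.00775029,
       -0.13596564]), 'effort': array([-2.80694461e-03, -4.12461448e+01, -2.31971794e+01,  7.25554302e-02,
        4.57105518e-02, -1.40552047e-04]), 'ee_pos': array([ 135.3515525 , -558.33219845,  213.1345523 ]), 'ee_rot': array([-1.79900834e+02, -2.43889818e-03,  1.36248157e+01]), 'force': array([ 0.00593837, -0.53139598,  0.03959313]), 'torque': array([-0.00377856,  0.0134303 , -0.03583992]), 'gripper_force': 0.0, 'gripper_width': 91.54932339784744}
side {'fovy': 45.84751130988942, 'cx': 250.23276379490696, 'cy': 182.83772325073357, 'origin': array([-225.1341419 ,  862.45718501,  948.99091377]), 'rotation': array([-126.90308343,   -0.72050995, -137.53405787])}
top {'fovy': 53.00571955708311, 'cx': 254.97538947087082, 'cy': 187.7902981271679, 'origin': array([ 404.0088115 ,    2.80417339, 1277.22943039]), 'rotation': array([-173.17028075,   -0.57716158,  -90.02766354])}
```

```bash
sed -i 's/np.array(f\["rotation"\],float)$/Ro.from_euler("xyz",f["rotation"],degrees=True).as_matrix()/' h.py; grep -n euler h.py
```

```text
7:    if "origin" in f: return np.array(f["origin"],float),Ro.from_euler("xyz",f["rotation"],degrees=True).as_matrix()
8:    T=np.array(f["tool_from_camera"]); R=Ro.from_euler('xyz',s["ee_rot"],degrees=True).as_matrix()
```

View pics/both.png

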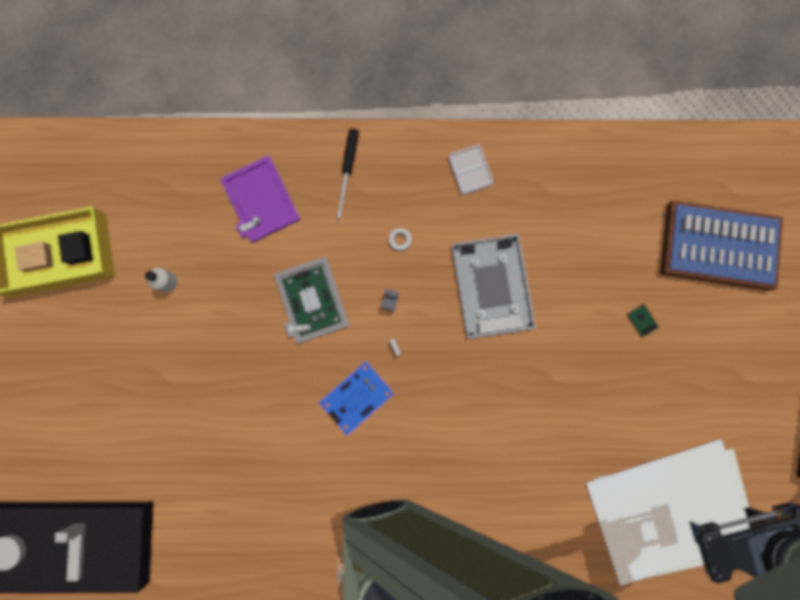

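View pics/side0.png

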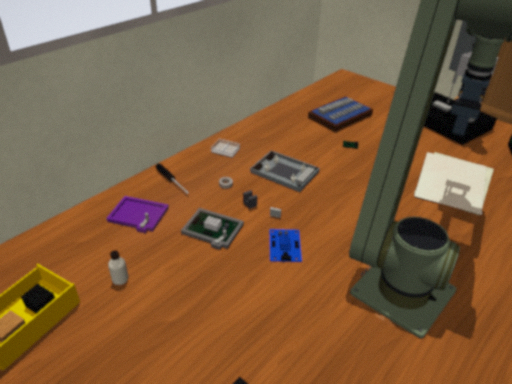

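Candidates in the 800x600 top picture: the green board in the grey frame (312,300), the blue board (357,398), the small green spare (643,320), the purple frame (260,198). I choose the green one with the heat sink in the grey frame. The housing is at (493,287) with its steel module at the bottom, so its +x points up. The tab knob is at about (295,327).

Run:
```python
from h import *
np.set_printoptions(precision=1,suppress=True)
f=grab_frame("top"); k=.64
pts={"board":(312,300),"knob":(297,328),"housing":(493,287),"vblock":(390,301),"ring":(400,239),"gauge":(395,348),"spare":(643,320),"bottle":(160,280)}
for n,p in pts.items(): print(n,ray(f,np.array(p)*k,12)[0])
for n,c,z in(("frame",[(278,275),(325,260),(347,326),(298,343)],14),("hous",[(452,244),(518,236),(533,328),(467,338)],18)): 
    P=ray(f,np.array(c)*k,z); print(n,P,P.mean(0))
w=grab_frame("wrist"); print(w["tool_from_camera"],w["fovy"],w["cx"],w["cy"])
g=f["image"]; a=cv2.resize(g[150:240,160:360],None,fx=4,fy=4,interpolation=cv2.INTER_CUBIC); cv2.imwrite("pics/crop.png",a)
```

```text
board [541.4 172.5  12. ]
knob [482.3 203.   12. ]
housing [ 569.4 -211.    12. ]
vblock [539.4   7.8  12. ]
ring [672.9 -13.5  12. ]
gauge [440.4  -2.8  12. ]
spare [ 499.3 -527.5   12. ]
bottle [583.8 494.3  12. ]
frame [[594.4 245.   14. ]
 [626.8 146.   14. ]
 [486.3  97.9  14. ]
 [450.8 200.   14. ]] [539.6 172.2  14. ]
hous [[ 661.  -124.2   18. ]
 [ 678.6 -265.6   18. ]
 [ 482.  -292.4   18. ]
 [ 461.  -153.4   18. ]] [ 570.6 -208.9   18. ]
[[  -0.    -1.    -0.3   78.6]
 [   1.    -0.     0.    -0.2]
 [  -0.    -0.3    1.  -170.5]
 [   0.     0.     0.     1. ]] 69.17354317916636 259.490625958409 192.7067224324487
```

View pics/crop.png

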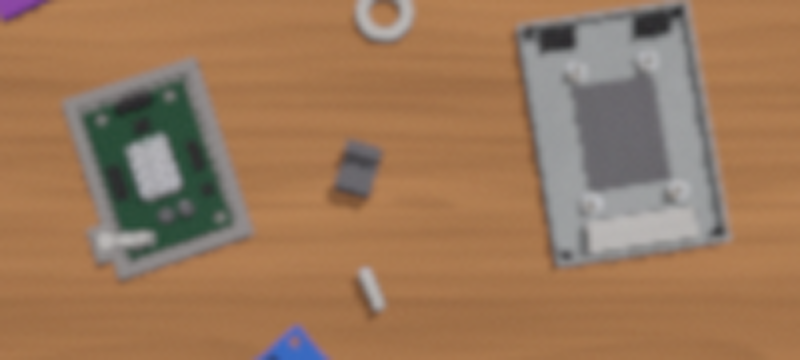

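The crop confirms it: green board with sink at (155,167), connector at the top (+x), tab pivot at (103,240), knob near (147,238). The housing's closer stud pair is at the top (575,72)/(648,62), so its +x is up as well. Going to look over the housing first.

Emit:
step_arm(steps=[[0,0,0,52,-26,8,1],[0,0,0,52,-26,8,1],[0,0,0,52,-26,8,1],[0,0,0,52,-26,8,1],[0,0,0,52,-26,8,1],[0,0,0,52,-26,8,1],[0,0,0,52,-26,8,1],[0,0,5.6,50,-20,20,1]])

```text
time_s: 1.3
ee_pos: [492.3, -263.8, 138.6]
ee_rot: [179.9, -0.1, 7.9]
force: [1.1, -0.2, -0.1]
gripper_width: 91.2
gripper_force: 0.0
```

Emit:
step_arm(steps=[[0,0,0,30,-22,10,1],[0,0,0,30,-10,0,1],[0,0,0,0,0,0,1],[0,0,0,0,0,0,1],[0,0,0,0,0,0,1],[0,0,0,0,0,0,1],[0,0,0,0,0,0,1],[0,0,0,0,0,0,1]])

```text
time_s: 2.3
ee_pos: [545.0, -225.1, 128.1]
ee_rot: [180.0, -0.0, 8.0]
force: [0.5, 1.3, 0.3]
gripper_width: 90.9
gripper_force: 0.0
```

Run:
```python
from h import *
s=state(); f=grab_frame("wrist"); print(s["ee_pos"],s["ee_rot"],s["qvel"])
cv2.imwrite("pics/w1.png",f["image"]); import pickle; pickle.dump((s,f),open("w1.pkl","wb"))
```

```text
[ 545.03009407 -225.13356599  128.09488295] [ 1.79989360e+02 -1.05734510e-02  8.00267513e+00] [ 0.21470654  0.13623134 -0.10175675 -0.00670013  0.03434623 -0.02514274]
```

View pics/w1.png

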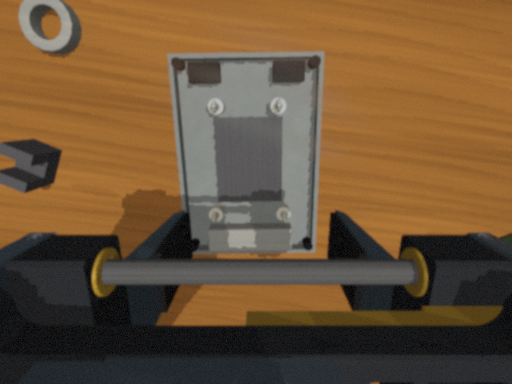

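The wrist view shows the housing with studs at about (215,106), (278,106), (216,214), (284,214), the wide pair nearest the power module, as expected. Measuring them next.

```bash
cat > stud.py <<'E'
from h import *
import pickle
np.set_printoptions(precision=2,suppress=True)
S=np.array([[-55,36],[-55,-36],[55,30],[55,-30]],float)
def fit(M,W):
    mc,wc=M.mean(0),W.mean(0); a,b=M-mc,W-wc
    th=np.arctan2((a[:,0]*b[:,1]-a[:,1]*b[:,0]).sum(),(a*b).sum())
    R=np.array([[np.cos(th),-np.sin(th)],[np.sin(th),np.cos(th)]])
    return wc-R@mc,np.degrees(th),np.linalg.norm(a@R.T-b,axis=1)
E
python3 - <<'E'
from stud import *
s,f=pickle.load(open("w1.pkl","rb")); im=f["image"]
cv2.imwrite("pics/s.png",cv2.resize(im[90:240,195:305],None,fx=5,fy=4,interpolation=cv2.INTER_CUBIC))
g=cv2.resize(im,None,fx=4,fy=4,interpolation=cv2.INTER_CUBIC); g=cv2.cvtColor(g,cv2.COLOR_BGR2GRAY)
W=[]
for u,v in[(216,214),(284,214),(215,106),(278,106)]:
    p=g[(v-13)*4:(v+13)*4,(u-13)*4:(u+13)*4]
    c=cv2.HoughCircles(cv2.GaussianBlur(p,(0,0),2),cv2.HOUGH_GRADIENT,1.5,200,param1=60,param2=10,minRadius=22,maxRadius=42)
    c=c[0,0] if c is not None else [52,52,0]
    t,m=cv2.threshold(p,0,255,cv2.THRESH_OTSU); n,l,st,ce=cv2.connectedComponentsWithStats(m)
    uv=np.array([c[0],c[1]])/4-.375+[u-13,v-13]; w=ray(f,uv,20,s)[0]; print(uv,c[2]/4,w,t,st[1:,[4,2,3]].tolist()[:3],ce[1:4]/4+[u-13,v-13]); W.append(w[:2])
print(fit(S,np.array(W)), fit(S,np.array(W))[2])
# expected px of shoulder/tip
o,t,_=fit(S,np.array(W)); R=Ro.from_euler('z',t,degrees=True).as_matrix()
for z in(20,35): print(proj(f,np.c_[S,np.full(4,0)]@R.T+[o[0],o[1],z],s))
C=np.array([[102,72],[102,-72],[-102,72],[-102,-72]]); print(proj(f,np.c_[C,np.zeros(4)]@R.T+[o[0],o[1],18],s))
E
```

```text
[215.56 215.06] 7.3 [ 512.68 -182.23   20.  ] 114.0 [[1449, 104, 21], [3098, 83, 67]] [[215.14 204.05]
 [218.11 215.04]]
[283.62 213.62] 0.0 [ 524.37 -253.76   20.  ] 116.0 [[6108, 84, 104]] [[288.55 213.19]]
[215.31 106.31] 7.975 [ 622.91 -171.36   20.  ] 153.0 [[2403, 65, 69], [26, 6, 6]] [[216.03 104.81]
 [210.74 111.36]]
[276.81 105.94] 7.225 [ 631.42 -229.51   20.  ] 129.0 [[8391, 104, 104], [40, 6, 10]] [[279.68 103.83]
 [265.48 115.04]]
(array([ 572.85, -209.22]), np.float64(9.107000790510531), array([0.21, 0.32, 0.69, 0.78])) [0.21 0.32 0.69 0.78]
[[215.71 214.94]
 [283.33 213.7 ]
 [214.77 106.79]
 [277.53 105.51]]
[[213.48 220.16]
 [284.56 218.86]
 [212.22 106.44]
 [278.58 105.09]]
[[166.11  54.16]
 [323.24  50.82]
 [186.47 254.34]
 [315.25 252.07]]
```

View pics/s.png

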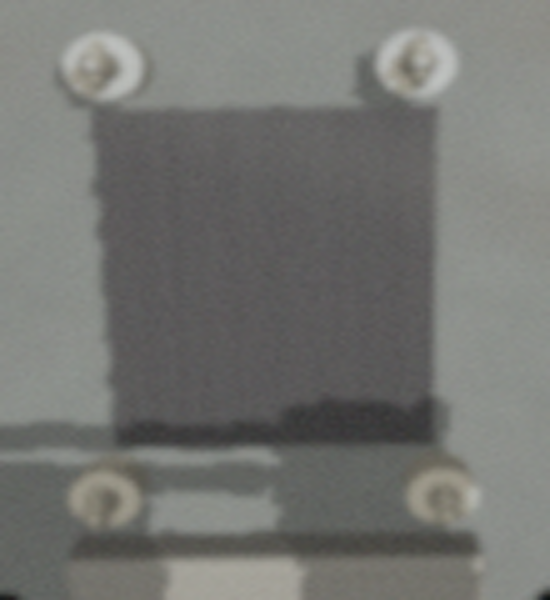

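Hand-read disc centres from the crop: (215.2,106.4), (278,105.4), (215.2,214.1), (283,213.4). Those agree with the circles. On to the frame.

Emit:
step_arm(steps=[[0,0,0,0,-40,0,1],[0,0,0,3,-60,0,1],[0,0,0,3,-60,0,1],[0,0,0,3,-60,0,1],[0,0,0,3,-60,0,1],[0,0,0,3,-60,0,1],[0,0,0,4,-51,0,1],[0,0,-10,0,0,0,1]])

```text
time_s: 3.35
ee_pos: [509.1, 168.3, 128.0]
ee_rot: [-180.0, -0.0, 18.6]
force: [0.0, -0.9, -0.5]
gripper_width: 91.5
gripper_force: 0.0
```

Emit:
step_arm(steps=[[0,0,0,0,0,0,1],[0,0,0,0,0,0,1],[0,0,0,0,0,0,1],[0,0,0,0,0,0,1],[0,0,0,0,0,0,0.3],[0,0,0,0,0,0,0.3],[0,0,0,0,0,0,0.3],[0,0,0,0,0,0,0.3]])

```text
time_s: 4.35
ee_pos: [509.4, 164.9, 127.9]
ee_rot: [180.0, 0.0, 18.0]
force: [-0.5, -0.4, 0.3]
gripper_width: 53.7
gripper_force: 0.0
```

Run:
```python
from stud import *
s,f=pickle.load(open("w1.pkl","rb"))
u=[(215.2,214.1),(283,213.4),(215.2,106.4),(278,105.4)]
print("housing",fit(S,ray(f,u,20,s)[:,:2]))
C=np.array([[102,72],[102,-72],[-102,-72]]); print("corners",fit(C,ray(f,[(168,53),(323,52),(315,251)],18,s)[:,:2]))
s=state(); f=grab_frame("wrist"); print(s["ee_pos"],s["ee_rot"],s["time_s"])
pickle.dump((s,f),open("w2.pkl","wb"))
cv2.imwrite("pics/w2.png",cv2.resize(f["image"][40:290,130:400],None,fx=2.4,fy=2.4,interpolation=cv2.INTER_CUBIC))
```

```text
housing (array([ 573.28, -209.16]), np.float64(8.675894186186522), array([0.27, 0.19, 0.32, 0.12]))
corners (array([ 573.44, -209.38]), np.float64(8.787113922308007), array([1.02, 1.51, 1.17]))
[509.38 164.89 127.9 ] [180.     0.    18.02] 4.35
```

View pics/w2.png

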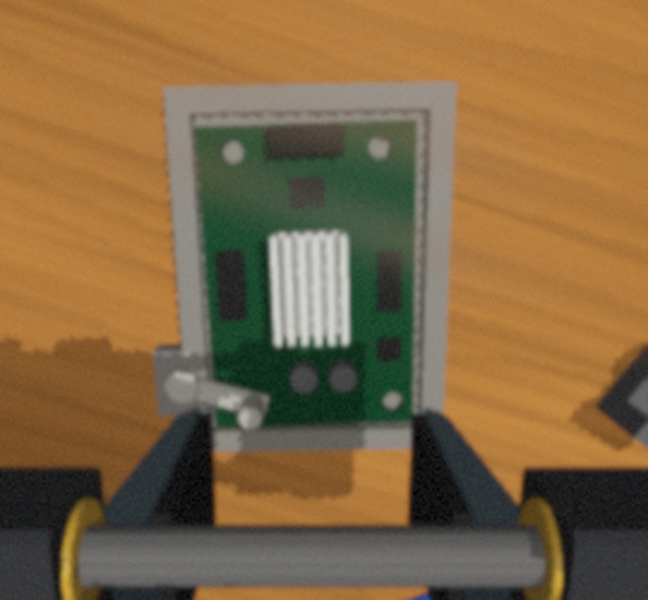

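The frame view shows the board's holes at crop (233,152), (378,148), (391,400), the sink at (310,289), the tab pivot at about (183,387) and the knob top at about (248,406).

Run:
```python
from stud import *
s,f=pickle.load(open("w2.pkl","rb"))
px=lambda l:(np.array(l,float)+.5)/2.4-.5+[130,40]
print("board",fit(S[[2,3,1]],ray(f,px([(233,152),(378,148),(391,400)]),12,s)[:,:2]))
sk=ray(f,px([(270,233),(347,231),(351,347),(275,347)]),34,s)[:,:2]
print("sink",fit(np.array([[22,15],[22,-15],[-22,-15],[-22,15]]),sk))
fo=ray(f,px([(164,88),(456,83),(439,447)]),14,s)[:,:2]
r=fit(np.array([[78,58],[78,-58],[-78,-58]]),fo); print("frame",r)
R=Ro.from_euler('z',r[1],degrees=True).as_matrix()[:2,:2]
pv=R@[-45,58]+r[0]; print("pivot",pv,"knob rest",R@[-45,26]+r[0],"knob meas",ray(f,px([(248,406)]),36,s))
print(proj(f,[[*pv,20]],s), (proj(f,[[*pv,20]],s)-[130,40]+.5)*2.4,(proj(f,[[*(R@[-45,26]+r[0]),36]],s)-[130,40]+.5)*2.4)
for a in(0,.35,.7,1.1,1.5,1.8): print(a,R@(np.array([-45,58])+32*np.array([-np.sin(a),-np.cos(a)]))+r[0])
```

```text
board (array([541.41, 176.64]), np.float64(19.54267086157148), array([0.74, 0.56, 1.01]))
sink (array([541.99, 175.9 ]), np.float64(19.766314249317432), array([1.17, 1.03, 1.7 , 0.68]))
frame (array([542.9 , 175.85]), np.float64(18.7164146724976), array([0.93, 0.29, 1.12]))
pivot [481.67 216.35] knob rest [491.94 186.04] knob meas [[488.43 185.92  36.  ]]
[[204.78 201.13]] [[180.68 387.92]] [[250.64 398.8 ]]
0 [491.94 186.04]
0.35 [480.93 184.35]
0.7 [470.   186.55]
1.1 [459.32 193.45]
1.5 [452.17 203.96]
1.8 [449.82 213.23]
```

Emit:
step_arm(steps=[[0,0,0,16,-34,0,0],[0,0,0,0,0,20,0],[0,0,0,0,0,30,0],[0,0,0,0,0,30,0],[0,0,0,0,0,19,0],[0,0,0,0,0,0,0],[0,0,0,-4,0,0,0],[0,0,0,-5,0,0,0]])

```text
time_s: 5.4
ee_pos: [505.9, 199.5, 29.9]
ee_rot: [180.0, -0.1, 18.0]
force: [0.1, -0.3, -1.0]
gripper_width: 0.4
gripper_force: 0.0
```

Emit:
step_arm(steps=[[0,0,0,-5,0,0,0],[0,0,0,-5,0,0,0],[0,0,0,-5,0,0,0],[0,0,0,-5,0,0,0],[0,0,0,-5,0,0,0],[0,0,0,0,0,0,0],[0,0,0,8,0,0,0],[0,0,0,0,16,0,0]])

```text
time_s: 6.4
ee_pos: [494.2, 178.7, 28.7]
ee_rot: [180.0, 0.1, 18.1]
force: [-0.5, -0.3, -0.4]
gripper_width: 0.5
gripper_force: 0.0
```

Emit:
step_arm(steps=[[0,0,0,-15,0,0,0],[0,0,0,-15,0,0,0],[0,0,0,0,-5,0,0],[0,0,0,0,-6,0,0],[0,0,0,0,-6,0,0],[0,0,0,0,-6,0,0],[0,0,0,0,-5,0,0],[0,0,0,0,0,0,0]])

```text
time_s: 7.4
ee_pos: [457.4, 197.0, 29.0]
ee_rot: [-180.0, -0.1, 18.1]
force: [0.0, 0.2, 0.5]
gripper_width: 0.2
gripper_force: 0.0
```

Emit:
step_arm(steps=[[0,0,0,0,6,0,0],[0,0,0,0,10,-20,0],[0,0,0,15,8,-40,0],[0,0,0,20,8,-39,0.6],[0,0,0,5,0,0,0.7],[0,0,0,0,0,0,0.7],[0,0,0,0,0,0,0.7],[0,0,0,0,0,0,0.7]])

```text
time_s: 8.4
ee_pos: [504.0, 178.0, 126.9]
ee_rot: [180.0, 0.1, 18.0]
force: [0.8, -0.4, -0.1]
gripper_width: 47.4
gripper_force: 0.0
```

Run:
```python
from stud import *
s=state(); f=grab_frame("wrist"); print(s["ee_pos"],s["ee_rot"],s["time_s"])
pickle.dump((s,f),open("w3.pkl","wb"))
cv2.imwrite("pics/w3.png",cv2.resize(f["image"][40:290,130:400],None,fx=2.4,fy=2.4,interpolation=cv2.INTER_CUBIC))
```

```text
[504.02 178.   126.9 ] [180.     0.14  18.04] 8.4
```

View pics/w3.png

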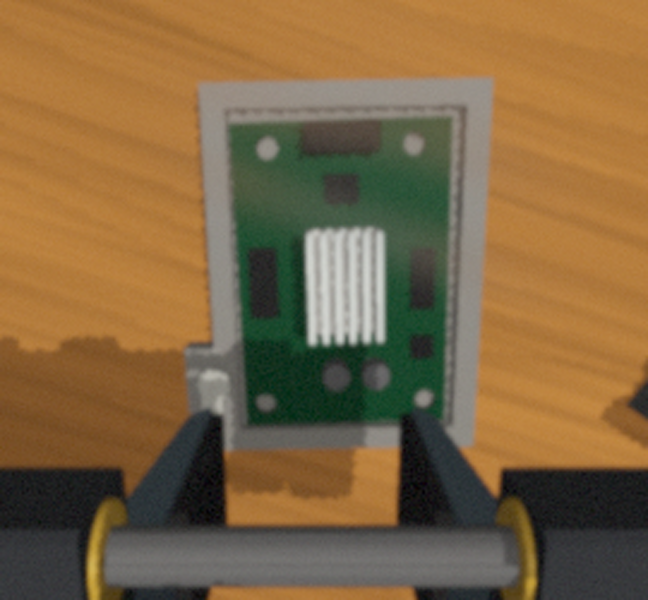

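The tab now points along frame −x, off the board. All four holes are visible at (267,148), (413,145), (266,403), (424,398) and the sink is at (346,288).

Run:
```python
from stud import *
s,f=pickle.load(open("w3.pkl","rb"))
px=lambda l:(np.array(l,float)+.5)/2.4-.5+[130,40]
cr=lambda P:(proj(f,P,s)-[130,40]+.5)*2.4-.5
bo=fit(S[[2,3,0,1]],ray(f,px([(267,148),(413,145),(266,403),(424,398)]),12,s)[:,:2]); print("board",bo)
print("sink",fit(np.array([[22,15],[22,-15],[-22,-15],[-22,15]]),ray(f,px([(305,229),(383,229),(386,345),(309,346)]),34,s)[:,:2]))
r=fit(np.array([[78,58],[78,-58],[-78,-58]]),ray(f,px([(199,86),(494,79),(470,444)]),14,s)[:,:2]); print("frame",r)
R=Ro.from_euler('z',r[1],degrees=True).as_matrix()[:2,:2]
for a in(1.3,1.57,1.8):
    d=np.array([-np.sin(a),-np.cos(a)]);P=lambda q,l:R@(np.array([-45,58])+q*d+l*np.array([d[1],-d[0]]))+r[0]
    print(a,"edges",cr([[*P(q,l),18] for l in(-5,5) for q in(0,15,30)]).round().tolist(),"knob",cr([[*P(32,0),36]]).round())
R=Ro.from_euler('xyz',s["ee_rot"],degrees=True).as_matrix()
print("tool shift to board centre",R.T@np.array([bo[0][0]-s["ee_pos"][0],bo[0][1]-s["ee_pos"][1],0]))
c=f["image"][190:225,205:235]; cv2.imwrite("pics/c.png",cv2.resize(c,None,fx=16,fy=16,interpolation=cv2.INTER_CUBIC))
```

```text
board (array([541.63, 176.35]), np.float64(19.81527609281819), array([0.41, 1.03, 0.67, 0.72]))
sink (array([541.73, 176.08]), np.float64(19.891167042953093), array([1.79, 0.79, 1.8 , 1.03]))
frame (array([542.86, 175.75]), np.float64(18.80831445424229), array([1.38, 0.48, 1.82]))
1.3 edges [[224.0, 381.0], [235.0, 412.0], [245.0, 442.0], [202.0, 387.0], [213.0, 418.0], [224.0, 448.0]] knob [[231. 466.]]
1.57 edges [[224.0, 384.0], [226.0, 416.0], [228.0, 448.0], [202.0, 384.0], [204.0, 417.0], [206.0, 448.0]] knob [[211. 469.]]
1.8 edges [[224.0, 387.0], [218.0, 418.0], [212.0, 448.0], [202.0, 382.0], [196.0, 413.0], [190.0, 444.0]] knob [[194. 467.]]
tool shift to board centre [35.25 13.21 -0.08]
```

View pics/c.png

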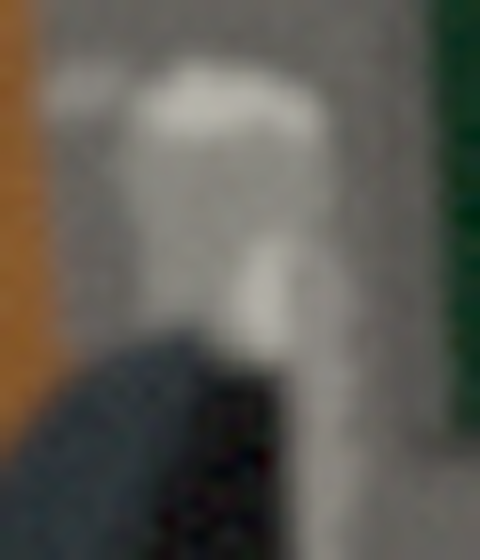

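The tab's edges match the 1.57–1.65 rad projection, so it is past 1.4. Grasping the sink.

Emit:
step_arm(steps=[[0,0,0,35,13,0,0.6],[0,0,-1.8,0,0,0,0.6],[0,0,0,0,0,30,0.6],[0,0,0,0,0,30,0.6],[0,0,0,0,0,20,0.6],[0,0,0,0,0,12,0.6],[0,0,0,0,0,10,0.6],[0,0,0,0,0,7,0.6]])

```text
time_s: 9.45
ee_pos: [542.4, 176.8, 18.8]
ee_rot: [180.0, -0.0, 19.8]
force: [-0.2, 0.1, -0.2]
gripper_width: 54.9
gripper_force: 0.0
```

Emit:
step_arm(steps=[[0,0,0,0,0,0,0.6],[0,0,0,0,0,0,0.4],[0,0,0,0,0,0,0.3],[0,0,0,0,0,0,0.2],[0,0,0,0,0,0,0.2],[0,0,0,0,0,0,0.2],[0,0,0,0,0,0,0.2],[0,0,0,0,0,0,0.2]], force=40)

```text
time_s: 10.45
ee_pos: [542.6, 176.7, 19.3]
ee_rot: [180.0, -0.0, 19.8]
force: [-0.1, 0.0, 4.0]
gripper_width: 29.5
gripper_force: 40.0
```

Emit:
step_arm(steps=[[0,0,0,0,0,-5,0.2],[0,0,0,0,0,-15,0.2],[0,0,0,0,0,-25,0.2],[0,0,0,0,0,-25,0.2],[0,0,0,0,0,0,0.2],[0,0,0,-8,30,0,0.2],[0,0,0,-13,48,0,0.2],[0,0,0,-13,48,0,0.2]])

```text
time_s: 11.45
ee_pos: [552.4, 45.5, 87.9]
ee_rot: [-180.0, 0.1, 19.9]
force: [0.4, -0.7, -0.7]
gripper_width: 29.6
gripper_force: 40.0
```

Emit:
step_arm(steps=[[0,0,0,-13,48,0,0.2],[0,0,0,-13,48,0,0.2],[0,0,0,-13,48,0,0.2],[0,0,0,-13,48,0,0.2],[0,0,0,-10,35,0,0.2],[0,0,5.5,-5,21,0,0.2],[0,0,5.6,0,0,0,0.2],[0,0,0,0,0,0,0.2]])

```text
time_s: 12.45
ee_pos: [573.4, -209.5, 87.8]
ee_rot: [-179.9, 0.1, 8.8]
force: [0.0, 0.2, -2.5]
gripper_width: 29.9
gripper_force: 40.0
```

Emit:
step_arm(steps=[[0,0,0,0,0,0,0.2],[0,0,0,0,0,0,0.2],[0,0,0,0,0,0,0.2],[0,0,0,0,0,0,0.2],[0,0,0,0,0,0,0.2],[0,0,0,0,0,0,0.2],[0,0,0,0,0,0,0.2],[0,0,0,0,0,0,0.2]])

```text
time_s: 13.45
ee_pos: [574.2, -209.5, 88.9]
ee_rot: [180.0, 0.0, 8.7]
force: [0.5, -0.2, -0.2]
gripper_width: 29.3
gripper_force: 40.0
```

Run:
```python
from stud import *
s=state(); f=grab_frame("wrist"); print(s["ee_pos"],s["ee_rot"],s["time_s"],s["force"],s["gripper_force"])
pickle.dump((s,f),open("w4.pkl","wb"))
cv2.imwrite("pics/w4.png",cv2.resize(f["image"][20:300,130:390],None,fx=2.1,fy=2.1,interpolation=cv2.INTER_CUBIC))
```

```text
[ 574.18 -209.45   88.92] [180.     0.     8.72] 13.45 [ 0.52 -0.23 -0.17] 39.999738335609436
```

View pics/w4.png

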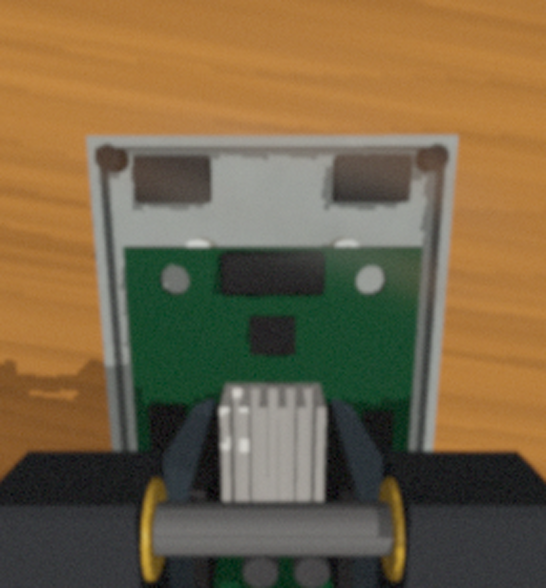

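The held board is level and square over the housing: its holes are at crop (175,279) and (370,279), its front corners at (125,248) and (420,247), the housing's far corners at (87,137) and (459,136).

Run:
```python
from stud import *
s,f=pickle.load(open("w4.pkl","rb"))
px=lambda l:(np.array(l,float)+.5)/2.1-.5+[130,20]
for z in(81,82,83):
    print(z,"holes",fit(S[[2,3]],ray(f,px([(175,279),(370,279)]),z,s)[:,:2]),"edge",fit(np.array([[65,45],[65,-45]]),ray(f,px([(125,248),(420,247)]),z,s)[:,:2]))
print("hous",fit(np.array([[102,72],[102,-72]]),ray(f,px([(87,137),(459,136)]),18,s)[:,:2]))
# far corners as seen in w1 for bias
s1,f1=pickle.load(open("w1.pkl","rb")); print("w1",fit(np.array([[102,72],[102,-72]]),ray(f1,[(168,53),(323,52)],18,s1)[:,:2]))
```

```text
81 holes (array([ 573.29, -209.36]), np.float64(8.717261277328976), array([0.28, 0.28])) edge (array([ 572.78, -209.65]), np.float64(8.909475637557845), array([0.7, 0.7]))
82 holes (array([ 573.42, -209.34]), np.float64(8.71726127732906), array([0.45, 0.45])) edge (array([ 572.86, -209.64]), np.float64(8.909475637557918), array([0.95, 0.95]))
83 holes (array([ 573.56, -209.32]), np.float64(8.717261277329039), array([0.62, 0.62])) edge (array([ 572.94, -209.62]), np.float64(8.909475637557922), array([1.2, 1.2]))
hous (array([ 572.75, -209.92]), np.float64(8.865816137866403), array([0.12, 0.12]))
w1 (array([ 572.75, -208.69]), np.float64(8.339313715647679), array([1., 1.]))
```

Aligned within about 0.5 mm. Descending.

Emit:
step_arm(steps=[[0,0,0,0,0,8,0.2],[0,0,0,0,0,10,0.2],[0,0,0,0,0,10,0.2],[0,0,0,0,0,6,0.2],[0,0,0,0,0,4,0.2],[0,0,0,0,0,3,0.2],[0,0,0,0,0,3,0.2],[0,0,0,0,0,2,0.2]], force=60)

```text
time_s: 14.5
ee_pos: [574.3, -209.5, 42.9]
ee_rot: [180.0, -0.0, 8.7]
force: [0.8, -1.1, -0.6]
gripper_width: 29.6
gripper_force: 60.0
```

Emit:
step_arm(steps=[[0,0,0,0,0,1,0.2],[0,0,0,0,0,1,0.2],[0,0,0,0,0,1,0.2],[0,0,0,0,0,0,0.2],[0,0,0,0,0,0,0.2],[0,0,0,0,0,0,0.2],[0,0,0,0,0,0,0.2],[0,0,0,0,0,0,0.2]])

```text
time_s: 15.5
ee_pos: [574.3, -209.5, 40.1]
ee_rot: [180.0, -0.0, 8.7]
force: [0.5, 0.3, 1.1]
gripper_width: 29.9
gripper_force: 60.0
```

Emit:
step_arm(steps=[[0,0,0,0,0,0.5,0.2],[0,0,0,0,0,0.5,0.2],[0,0,0,0,0,0.5,0.2],[0,0,0,0,0,0.5,0.2],[0,0,0,0,0,0.5,0.2],[0,0,0,0,0,0.5,0.2],[0,0,0,0,0,0,0.2],[0,0,0,0,0,0,0.2]])

```text
time_s: 16.5
ee_pos: [574.6, -209.6, 38.9]
ee_rot: [179.9, -0.1, 8.7]
force: [-1.6, 0.5, 11.4]
gripper_width: 29.5
gripper_force: 60.0
```

Emit:
step_arm(steps=[[0,0,0,0,0,0.5,0.2],[0,0,0,0,0,0.5,0.2],[0,0,0,0,0,0.5,0.2],[0,0,0,0,0,0.5,0.2],[0,0,0,0,0,0.5,0.2],[0,0,0,0,0,0.5,0.2],[0,0,0,0,0,0,0.2],[0,0,0,0,0,0,0.2]])

```text
time_s: 17.5
ee_pos: [574.9, -209.6, 37.5]
ee_rot: [179.9, -0.1, 8.7]
force: [-4.1, 1.1, 21.6]
gripper_width: 29.5
gripper_force: 60.0
```

Emit:
step_arm(steps=[[0,0,0,-0.4,0,0.3,0.2],[0,0,0,-0.4,0,0.3,0.2],[0,0,0,0,0,0.4,0.2],[0,0,0,0,0,0.5,0.2],[0,0,0,0,0,0.5,0.2],[0,0,0,0,0,0.5,0.2],[0,0,0,0,0,0,0.2],[0,0,0,0,0,0,0.2]])

```text
time_s: 18.5
ee_pos: [573.3, -209.5, 31.3]
ee_rot: [-180.0, 0.0, 8.7]
force: [0.4, 0.9, 1.9]
gripper_width: 29.3
gripper_force: 60.0
```

It clicked through. A confirming press follows, then I relax it, release and back off.

Emit:
step_arm(steps=[[0,0,0,0,0,0.7,0.2],[0,0,0,0,0,0.7,0.2],[0,0,0,0,0,0.8,0.2],[0,0,0,0,0,0.8,0.2],[0,0,0,0,0,0,0.2],[0,0,0,0,0,0,0.2],[0,0,0,0,0,0,0.2],[0,0,0,0,0,0,0.2]])

```text
time_s: 19.5
ee_pos: [573.3, -209.5, 31.2]
ee_rot: [180.0, -0.0, 8.7]
force: [-5.3, 1.9, 18.8]
gripper_width: 29.5
gripper_force: 60.0
```

Emit:
step_arm(steps=[[0,0,0,0,0,-1,0.2],[0,0,0,0,0,-1,0.2],[0,0,0,0,0,-1,0.2],[0,0,0,0,0,0,0.3],[0,0,0,0,0,0,0.45],[0,0,0,0,0,0,0.55],[0,0,0,0,0,0,0.6],[0,0,0,0,0,0,0.6]])

```text
time_s: 20.5
ee_pos: [573.3, -209.6, 31.3]
ee_rot: [180.0, 0.0, 8.7]
force: [-0.4, 0.9, 0.1]
gripper_width: 54.6
gripper_force: 0.0
```

Emit:
step_arm(steps=[[0,0,0,0,0,-10,0.6],[0,0,0,0,0,-20,0.6],[0,0,0,0,0,-25,0.6],[0,0,0,0,0,-25,0.6],[0,0,0,-20,0,-20,0.6],[0,0,0,-20,0,0,0.6],[0,0,0,0,0,0,0.6],[0,0,0,0,0,0,0.6]])

```text
time_s: 21.5
ee_pos: [534.6, -215.7, 131.8]
ee_rot: [180.0, -0.1, 8.7]
force: [-0.2, -0.6, -0.2]
gripper_width: 55.0
gripper_force: 0.0
```

Run:
```python
from stud import *
s=state(); f=grab_frame("wrist"); print(s["ee_pos"],s["ee_rot"],s["time_s"])
pickle.dump((s,f),open("w5.pkl","wb"))
cv2.imwrite("pics/w5.png",cv2.resize(f["image"][20:270,140:380],None,fx=2.4,fy=2.4,interpolation=cv2.INTER_CUBIC))
```

```text
[ 534.58 -215.66  131.77] [179.98  -0.06   8.71] 21.5
```

View pics/w5.png

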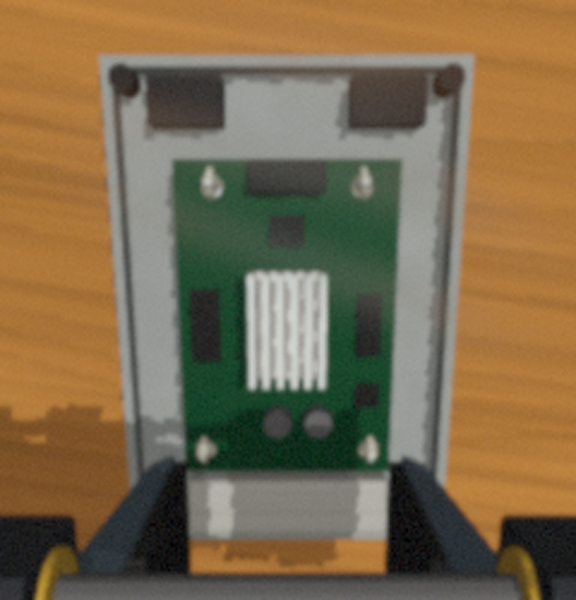

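The board sits square and level with all four stud tips standing through its holes at (210,182), (362,182), (206,447) and (370,447). Under 19 N it did not sink any further, so it is home.

```bash
python3 -c "
from workcell import *
print(job_done())"
```

```text
the job is handed in; nothing more can be done
None
```

I turned the tab aside, lifted the board out, pressed it home level on all four studs, let go and handed the job in at about 21.6 s; the last picture shows every stud through its hole, but no verdict came back.

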